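# Clamp a blood-tube rack on the shaker

## Task

Clamp the rack of blood tubes on the shaker: push the clamp bar up until the rack stands square against the fixed fence with the bar close up behind it. Then screw the knurled nut down its stud, clockwise, until it bears on the foot of the bar and is finger-tight; do not force it beyond that. Leave the things on the bench around the shaker where they are.

Things in the scene. Friction and masses are not known exactly. Their poses are not given: they have to be found in the camera images.
- shaker: Laboratory shaker, fixed to the bench. Origin on the bench under its middle; y is the way the bar is pushed, towards the fence; x along the fence; z up. Platform 260 mm (x) by 320 mm (y), its top 120 mm above the bench.
- fence (a point): Fixed fence: upright aluminium plate on the platform, 220 mm long (x), 10 mm thick, 45 mm high, black rubber facing. The point is at the foot of the middle of its inner face, on the platform's top, 140 mm (y) from the shaker's middle. Axes as the shaker's.
- stud_foot (a point): Foot of the threaded stud, at the platform's top, 195 mm from the fence (-y). Stud 12 mm thick, upright, 57 mm high.
- bar_face (a point): Loose aluminium clamp bar, 0.45 kg. The point is the middle of its front face, 22.5 mm above the platform; axes as the shaker's. Upright plate 220 mm long (x), 10 mm thick, 45 mm high. From its middle a flat foot, 90 mm wide and 6 mm thick, runs back to 155 mm behind the face; its 16 mm slot straddles the stud. Low strips (5 mm high) beside the foot guide it along y.
- bar_back (a point): Middle of the back of the bar's upright, 25 mm above the platform: push here towards the fence. At least 40 mm lie free between it and the nut. The bar slides under 2 to 5 N, with the rack before it up to 10 N; it stays where it is left.
- rack_mid (a point): White rack full of red-capped tubes, 0.42 kg, loose on the platform between bar and fence. The point is the centre of the rack's body, 26 mm above the platform. Body 190 mm long (its x), 72 mm wide (its y), 52 mm high; caps reach 88 mm above the platform. It starts 6 to 22 mm short of the fence, up to 0.05 rad askew.
- nut_grip (a point): Knurled steel nut on the stud: barrel 30 mm across and 30 mm high on a flange 36 mm across and 4 mm high; a short black line on top shows its turn. The point is on the axis, at the barrel's mid-height, 19 mm above the nut's underside. z up. The stud sticks out of the top by 11 to 17 mm.
- nut (a joint): Turn of the nut, rad: 0 at its highest, grows clockwise seen from above, going down 5 mm a turn (two-start thread, 0.05 N m to turn, stays put). Starts at 2.5 to 5.5; meets the bar's foot at about 9.4, then resistance climbs about 1 N m per rad: finger-tight is 0.3 to 0.8 N m, 9.7 to 10.2; over 1.4 N m, beyond about 10.9, it is forced.
- spare_rack: Bystander on the bench: empty white tube rack 190 x 72 x 52 mm. Origin: centre of its underside.
- jar_mid (a point): Bystander on the bench: clear specimen jar, 62 mm across, 75 mm high, white lid. The point is its centre.
- tip_box: Bystander on the bench: grey tip box with clear lid, 85 x 122 x 64 mm. Origin: centre of its underside.
Not all that is in view belongs to the job. What is shaped like the part that bears rack_mid but green is not meant.

How it is judged:
By the outcome, as a careful person would: the job done as asked, in the order asked, and still so for the second after the job is handed in, with the robot touching nothing.
It also fails if it takes over 72 s, if anything falls off the work surface, if the arm or the gripper's body presses on something with over 40 N, if the wrist force passes 120 N, or if a joint passes its speed limit or range.

## Robot

A 6-joint arm with a two-finger parallel gripper is mounted at the origin on the work surface. World frame = base frame: x ahead of the robot, y to its left, z up, the work surface at z = 0. Lengths are in m, angles in rad, forces in N, time in s.
With the tool pointing down it reaches from about 0.25 to 0.775 m from the base axis. Payload 4 kg.
Tool frame: the origin (TCP) lies at the very end of the fingers, on their centre line; the grasp point (between the pads) lies 19 mm behind it (arm.pinch_z is the distance from the TCP to the grasp point, in m); y points along the fingers, x is the direction in which the jaws open and shut, and the axes are right-handed (so a half turn about y gives the same grasp; the last joint's range is limited). The gripper opens to 94 mm and grips with 3 to 60 N. Pads are 16 mm wide; open, the fingers measure 119 mm over their backs; the gripper's body (75 mm by 177 mm) begins 78 mm behind the grasp point.
Start: joints at [-1.369, 0.087, 1.371, -0, 1.684, -0.103], TCP at [0.165, -0.525, 0.206] pointing down, gripper open.
Joint ranges: [-3.1, 3.1], [-0.76, 2.03], [0.27, 2.55], [-1.08, 4.22], [0.17, 2.65], [-2.57, 2.57]. Speed limits (rad/s): [2.79, 2.79, 3.14, 3.14, 3.14, 3.14].

## Interface

Orientations are given as a 3x3 rotation matrix whose columns are the frame's x, y, z axes.
In Python, from plant import arm, cams gives the robot as it stands.
- The arm moves only by the tool play_rows, never from a script. Its argument "motion" is a list of rows, each a list of 3 entries, a list of its own where there are three numbers: the gripper command: -1 is shut, 1 is fully open, values between are in proportion, then the shift along the tool's x, y, z in m, then the turn about the tool's y in degrees. In form: [[fingers, [dx, dy, dz], spin], ...]. A call has 1 to 10 rows; each row is the pose to reach, as a shift and turn from the pose measured when the call began, along the tool's axes at that moment; what a row does not reach only later rows make up. A row lasts 1/8 s, in which the tool goes at most 62.5 mm and 10.7 degrees, less where a joint would pass 70% of its speed; a pose out of reach is approached as far as the arm can. A call with a gripper value outside its range is refused whole. The fingers move at their own pace and stop on an object; "grip_force" is the grip in N (left out, the last holds). Time passes only in rows, so rows that repeat a pose let the fingers close. It gives the time, the measured TCP pose, the force and the opening at its end, in the units of the state.
- arm.state(): the state, without advancing time (a new reading comes with each control period).
- cams.camera(name): name is "scene" or "top"; returns the picture (400x640x3 uint8, red, green, blue); there is no depth.
- cams.calibration(name): a dict with "intrinsics" (3x3 intrinsics, pixels), "distortion" ([k1, k2, p1, p2, k3] as OpenCV has them; the pictures are not rectified), "world_to_cam" (4x4, takes a point from world to camera coordinates). Camera axes: x right, y up, looking along -z (the intrinsics and any distortion apply to the point x, -y, -z); pixel columns grow to the right and rows downward; lengths in m; the calibration is good to about 2 mm. A picture is of the moment at which its call begins. calibration takes no time and is no camera call.
- arm.hand_in(): hands the job in, once; it reports no verdict.
The state is a dict: "time_s": time; "joint_pos": joint angles; "dq": joint speeds; "joint_efforts": joint torques, N m; "ee_pos": TCP position; "ee_rot": TCP orientation; "ft_force": force on the tool from outside, world axes, zero at the start; "moment": the same for the moment, N m; "gripper_width": opening from 0.0 (shut) to 1.0 (fully open).
Only numpy, scipy, OpenCV 4.12 (cv2) and the standard library are available. Lean on these libraries where they do the work, as an engineer would, in place of code of your own. Each camera call takes 0.05 s, during which the arm holds its last target. There are 200 camera calls.

## Working session

There is one attempt and no reset: what is moved stays moved. The work goes in short steps, Python scripts to look and compute and a tool call to move; the robot and the scene stay as the last step left them, time stands still between calls to the robot, and variables do not carry over. Pictures are saved under pics/ and viewed, about 8 in all and at most 12, crops included, and the job is handed in when it is done.

Besides the shell and the picture viewer there is one more tool, called after ">>>" by a JSON object that holds its "op" and its "data", one argument or row to a line. play_rows: Moves the arm, as the interface text tells. Its arguments: {"type":"object","properties":{"motion":{"type":"array"},"grip_force":{"type":"number"}},"required":["motion"]}

```bash
ls; mkdir -p pics
python3 - <<'E'
from plant import arm,cams
import cv2
for n in("scene","top"):
    cv2.imwrite(f"pics/{n}0.png",cams.camera(n)[...,::-1]); c=cams.calibration(n); print(n,c)
s=arm.state(); print(s)
E
```

```text
pics
scene {'intrinsics': array([[500.83212867,   0.        , 316.50620545],
       [  0.        , 500.83212867, 193.47561882],
       [  0.        ,   0.        ,   1.        ]]), 'distortion': array([-0.14570017,  0.        ,  0.        ,  0.        ,  0.        ]), 'world_to_cam': array([[ 0.33659655,  0.9416287 ,  0.00617737, -0.22065044],
       [-0.62045462,  0.21684471,  0.75366733,  0.17223053],
       [ 0.70833525, -0.2575146 ,  0.65722705, -2.18105613],
       [ 0.        ,  0.        ,  0.        ,  1.        ]])}
top {'intrinsics': array([[457.6882011 ,   0.        , 321.4073701 ],
       [  0.        , 457.6882011 , 208.12520324],
       [  0.        ,   0.        ,   1.        ]]), 'distortion': array([-0.05519626,  0.        ,  0.        ,  0.        ,  0.        ]), 'world_to_cam': array([[-2.39176287e-02, -9.99711676e-01, -2.12432751e-03,
         8.33748830e-02],
       [ 9.91262674e-01, -2.39911004e-02,  1.29702499e-01,
        -4.99649613e-01],
       [-1.29716067e-01,  9.96409639e-04,  9.91550679e-01,
        -1.49620706e+00],
       [ 0.00000000e+00,  0.00000000e+00,  0.00000000e+00,
         1.00000000e+00]])}
{'time_s': 0.1, 'joint_pos': array([-1.36908189e+00,  8.78800251e-02,  1.37205313e+00,  8.16028813e-07,
        1.68360011e+00, -1.03076269e-01]), 'dq': array([-0.00044572, -0.00196699, -0.00157836,  0.00135872,  0.00034684,
       -0.00048083]), 'joint_efforts': array([ 1.85123041e-03, -3.41251123e+01, -3.03302264e+01,  7.20580970e-02,
        3.04039847e-02, -9.78363596e-05]), 'ee_pos': array([ 0.16496355, -0.52417731,  0.20444717]), 'ee_rot': array([[ 3.00093246e-01, -3.88004247e-04,  9.53909793e-01],
       [-9.53907919e-01,  1.90141978e-03,  3.00093429e-01],
       [-1.93022048e-03, -9.99998117e-01,  2.00482910e-04]]), 'ft_force': array([-0.26458626,  0.80058715,  0.41488861]), 'moment': array([-0.00159335,  0.03847612, -0.01834635]), 'gripper_width': 0.9998205088673785}
```

View pics/scene0.png

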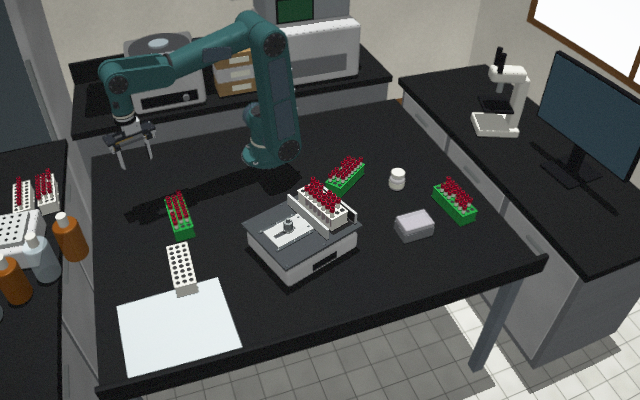

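View pics/top0.png

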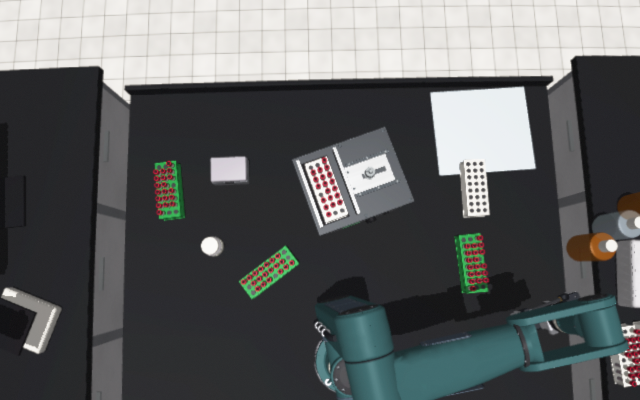

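The white red-capped rack stands on the shaker: top (326,188), scene (323,203). The green ones at top (168,190), (269,272) and (471,263) stand on the bench and are not meant. The nut is at top (370,173). I'll confirm this in an enlarged crop.

```bash
cat > h.py <<'E'
import numpy as np, cv2
from plant import arm,cams
def ray(n,px):
    c=cams.calibration(n); T=c["world_to_cam"]; R,t=T[:3,:3],T[:3,3]
    u=cv2.undistortPoints(np.array(px,float).reshape(-1,1,2),c["intrinsics"],c["distortion"]).reshape(-1,2)
    d=np.c_[u[:,0],-u[:,1],-np.ones(len(u))]@R
    return -R.T@t,d
def onz(n,px,z):
    o,d=ray(n,px); return o+d*((z-o[2])/d[:,2])[:,None]
def proj(n,P):
    c=cams.calibration(n); T=c["world_to_cam"]; q=np.atleast_2d(P)@T[:3,:3].T+T[:3,3]
    q=q*[1,-1,-1]
    return cv2.projectPoints(q,np.zeros(3),np.zeros(3),c["intrinsics"],c["distortion"])[0].reshape(-1,2)
def crop(n,x,y,w,h,k,f):
    im=cams.camera(n)[...,::-1]; cv2.imwrite(f,cv2.resize(im[y:y+h,x:x+w],None,fx=k,fy=k,interpolation=cv2.INTER_CUBIC)); return im
E
python3 - <<'E'
from h import *
a=crop("top",285,120,133,120,6,"pics/t1.png")
b=crop("scene",235,165,133,125,6,"pics/s1.png")
E
```

```text
(no output)
```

View pics/t1.png

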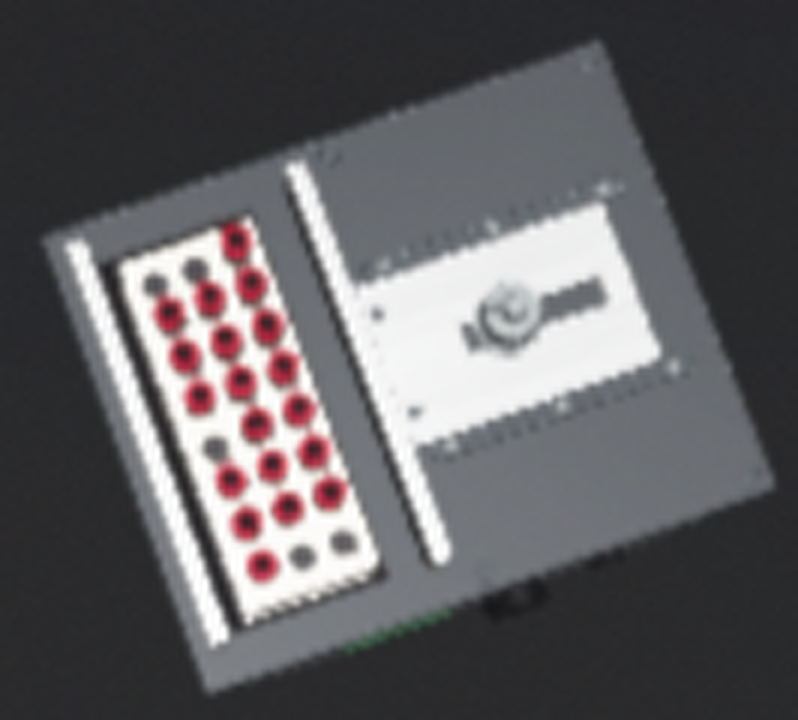

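View pics/s1.png

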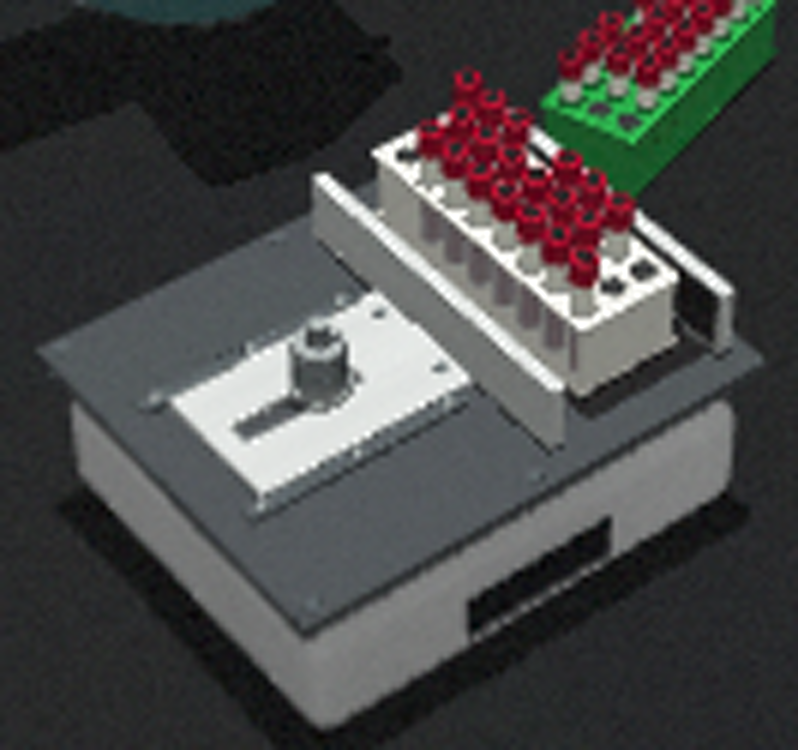

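The crops confirm the white rack (t1 about (248,420)) between the fence (left) and the bar. The nut on its stud is at t1 (512,308). Next I compute the poses.

Run:
```python
from h import *
f=lambda p:np.array(p,float)/6+[285,120]-0.42
C=onz("top",f([(44,240),(600,40),(775,488),(208,692)]),.12)
print(C)
m=C.mean(0); yv=(C[0]-C[1])+(C[3]-C[2]); xv=(C[1]-C[2])+(C[0]-C[3])
print("mid",m,"len",np.linalg.norm(C[0]-C[1]),np.linalg.norm(C[3]-C[2]),np.linalg.norm(C[1]-C[2]))
ay=np.arctan2(yv[1],yv[0]); ax=np.arctan2(xv[1],xv[0]); print("ydir",ay,"xdir",ax)
th=(ay-np.pi/2 + (ax if abs(ax)<1.6 else ax))/2
th=ay-np.pi/2
print(th,ax)
y=np.array([np.cos(ay),np.sin(ay)]); x=np.array([y[1],-y[0]])
def loc(P): P=P[:,:2]-m[:2]; return np.c_[P@x,P@y]*1000
print("stud top",onz("top",f([(512,303)]),.177),loc(onz("top",f([(512,303)]),.177)))
print("stud pred px",((proj("top",np.r_[m[:2]-.055*y,.177])-[285,120])+.42)*6)
print("bar ctr top",loc(onz("top",f([(297,165),(440,560)]),.165)))
print("fence ctr top",loc(onz("top",f([(78,242),(217,640)]),.165)))
print("rack corners",loc(onz("top",f([(118,262),(248,218),(380,572),(246,622)]),.172)))
# scene check
g=lambda p:np.array(p,float)/6+[235,165]-0.42
S=onz("scene",g([(40,350),(305,632),(762,357)]),.12); print("scene corners",loc(S))
print("stud scene",loc(onz("scene",g([(320,330)]),.177)))
```

```text
[[ 0.64875502  0.16189277  0.12      ]
 [ 0.7519217  -0.13905609  0.12      ]
 [ 0.50599847 -0.22085163  0.12      ]
 [ 0.40585494  0.08018717  0.12      ]]
mid [ 0.57813253 -0.02945695  0.12      ] len 0.31814081894432694 0.3172587104187062 0.2591693304193734
ydir 1.896500023690627 xdir 0.32278131119475223
0.32570369689573053 0.32278131119475223
stud top [[ 0.59632898 -0.07961057  0.177     ]] [[  1.1918536 -53.3392599]]
stud pred px [[515.87464479 304.06140812]]
bar ctr top [[ 109.44435555   23.20007524]
 [-108.62986632   26.2827884 ]]
fence ctr top [[ 109.90180046  143.39663086]
 [-108.101768    146.5449119 ]]
rack corners [[  91.26390117  127.87044644]
 [  90.10667885   57.35001031]
 [-104.55576246   57.68619273]
 [-105.16753381  129.9118769 ]]
scene corners [[-127.24175425 -156.09270443]
 [ 131.96861761 -158.51004837]
 [ 126.9853779   161.01386171]]
stud scene [[  5.35142929 -54.95823045]]
```

>>> {"op": "play_rows", "data": {
  "motion": [
    [-1, [0, -0.05, 0], 0],
    [-1, [-0.02, -0.096, 0.03], -5],
    [-1, [-0.343, -0.096, 0.543], -91],
    [-1, [-0.343, -0.096, 0.543], -91],
    [-1, [-0.343, -0.096, 0.543], -91],
    [-1, [-0.343, -0.096, 0.543], -91],
    [-1, [-0.343, -0.096, 0.543], -91],
    [-1, [-0.343, -0.096, 0.543], -91],
    [-1, [-0.343, -0.096, 0.543], -91],
    [-1, [-0.343, -0.096, 0.543], -91]
  ],
  "grip_force": 40
}}

```text
time_s: 1.45
ee_pos: [0.5123, -0.1135, 0.3011]
ee_rot: [[0.947, -0.0, -0.322], [0.322, 0.001, 0.947], [0.0, -1.0, 0.001]]
ft_force: [-0.1, -0.2, -0.2]
gripper_width: 0.007
```

```bash
cat >> h.py <<'E'
M=np.array([.578,-.0295]); TH=.317
X=np.array([np.cos(TH),np.sin(TH)]); Y=np.array([-X[1],X[0]])
def st():
    s=arm.state(); p=s["ee_pos"]; R=s["ee_rot"]
    print("t %.2f q"%s["time_s"],s["joint_pos"].round(2),"p",p.round(4),"F",s["ft_force"].round(1),"M",s["moment"].round(3),"g",round(s["gripper_width"],3))
    d=p[:2]-M; print("local mm",((d@X)*1000).round(1),((d@Y)*1000).round(1),"toolz ang-TH deg",np.degrees(np.arctan2(R[1,2],R[0,2])-TH).round(2)); return s
def go(lx,ly,z):
    s=arm.state(); w=np.r_[M+lx*X+ly*Y,z]-s["ee_pos"]; print("shift",(s["ee_rot"].T@w).round(4))
E
python3 -c "
from h import *
st();go(0,-.005,.138)"
```

```text
t 1.45 q [-0.33  0.03  1.24  0.    1.87 -0.65] p [ 0.5123 -0.1135  0.3011] F [-0.1 -0.2 -0.2] M [-0.066 -0.106  0.041] g 0.007
local mm -88.6 -59.3 toolz ang-TH deg 90.6
shift [0.0892 0.1632 0.0532]
```

>>> {"op": "play_rows", "data": {
  "motion": [
    [-1, [0.045, 0, 0.027], 0.5],
    [-1, [0.089, 0, 0.053], 0.5],
    [-1, [0.089, 0.06, 0.053], 0.5],
    [-1, [0.089, 0.11, 0.053], 0.5],
    [-1, [0.089, 0.14, 0.053], 0.5],
    [-1, [0.089, 0.163, 0.053], 0.5],
    [-1, [0.089, 0.163, 0.053], 0.5]
  ]
}}

```text
time_s: 2.33
ee_pos: [0.5778, -0.0342, 0.1354]
ee_rot: [[0.95, -0.006, -0.313], [0.313, 0.002, 0.95], [-0.005, -1.0, 0.004]]
ft_force: [-0.6, 0.0, 0.1]
gripper_width: 0.003
```

```bash
python3 -c "
from h import *
st(); crop('scene',235,145,133,125,6,'pics/s2.png')"
```

```text
t 2.33 q [-0.16  0.18  1.41  0.    1.56 -0.48] p [ 0.5778 -0.0342  0.1354] F [-0.6  0.   0.1] M [-0.061 -0.076  0.013] g 0.003
local mm -1.7 -4.4 toolz ang-TH deg 90.1
```

View pics/s2.png

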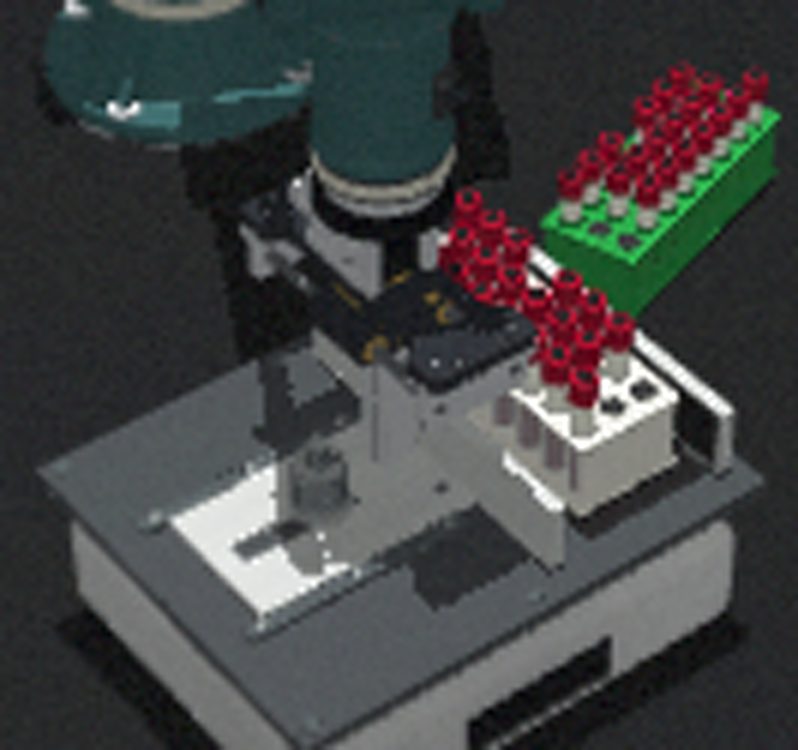

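The fingers (s2 about (395,430)) stand between the nut (320,480) and the bar. I push now.

>>> {"op": "play_rows", "data": {
  "motion": [
    [-1, [0, 0, 0.008], 0],
    [-1, [0, 0, 0.014], 0],
    [-1, [0, 0, 0.019], 0],
    [-1, [0, 0, 0.024], 0],
    [-1, [0, 0, 0.029], 0],
    [-1, [0, 0, 0.034], 0],
    [-1, [0, 0, 0.039], 0],
    [-1, [0, 0, 0.043], 0],
    [-1, [0, 0, 0.046], 0],
    [-1, [0, 0, 0.048], 0]
  ]
}}

```text
time_s: 3.62
ee_pos: [0.5646, 0.01, 0.1383]
ee_rot: [[0.95, 0.0, -0.313], [0.313, -0.001, 0.95], [-0.0, -1.0, -0.001]]
ft_force: [1.7, -4.6, 2.5]
gripper_width: 0.004
```

```bash
python3 -c "
from h import *
st()"
```

```text
t 3.62 q [-0.08  0.14  1.44 -0.    1.56 -0.4 ] p [0.5646 0.01   0.1383] F [ 1.7 -4.6  2.5] M [-0.756 -0.451  0.033] g 0.004
local mm -0.4 41.7 toolz ang-TH deg 90.06
```

>>> {"op": "play_rows", "data": {
  "motion": [
    [-1, [0, 0, 0.003], 0],
    [-1, [0, 0, 0.005], 0],
    [-1, [0, 0, 0.006], 0],
    [-1, [0, 0, 0.007], 0],
    [-1, [0, 0, 0.008], 0]
  ]
}}

```text
time_s: 4.25
ee_pos: [0.5623, 0.0168, 0.1384]
ee_rot: [[0.95, 0.001, -0.312], [0.312, -0.003, 0.95], [-0.0, -1.0, -0.003]]
ft_force: [2.0, -5.6, 1.8]
gripper_width: 0.006
```

```bash
python3 -c "
from h import *
st()"
```

```text
t 4.25 q [-0.07  0.14  1.45 -0.    1.55 -0.39] p [0.5623 0.0168 0.1384] F [ 2.  -5.6  1.8] M [-0.983 -0.489  0.07 ] g 0.006
local mm -0.5 48.9 toolz ang-TH deg 90.03
```

>>> {"op": "play_rows", "data": {
  "motion": [
    [-1, [0, 0, 0.001], 0],
    [-1, [0, 0, 0.002], 0],
    [-1, [0, 0, 0.003], 0],
    [-1, [0, 0, 0.003], 0]
  ]
}}

```text
time_s: 4.75
ee_pos: [0.5623, 0.0174, 0.1384]
ee_rot: [[0.95, 0.003, -0.311], [0.311, -0.008, 0.95], [0.0, -1.0, -0.008]]
ft_force: [3.5, -8.5, 0.7]
gripper_width: 0.005
```

```bash
python3 -c "
from h import *
st()"
```

```text
t 4.75 q [-0.07  0.14  1.45 -0.01  1.55 -0.38] p [0.5623 0.0174 0.1384] F [ 3.5 -8.5  0.7] M [-1.471 -0.747  0.039] g 0.005
local mm -0.3 49.4 toolz ang-TH deg 89.96
```

>>> {"op": "play_rows", "data": {
  "motion": [
    [-1, [0, 0, 0.004], 0],
    [-1, [0, 0, 0.005], 0],
    [-1, [0, 0, 0.006], 0],
    [-1, [0, 0, 0.006], 0]
  ]
}}

```text
time_s: 5.25
ee_pos: [0.5624, 0.0172, 0.1386]
ee_rot: [[0.951, 0.007, -0.308], [0.308, -0.019, 0.951], [0.001, -1.0, -0.02]]
ft_force: [6.1, -16.3, -0.4]
gripper_width: 0.006
```

```bash
python3 -c "
from h import *
st()"
```

```text
t 5.25 q [-0.06  0.13  1.45 -0.02  1.55 -0.37] p [0.5624 0.0172 0.1386] F [  6.1 -16.3  -0.4] M [-2.877 -1.117  0.051] g 0.006
local mm -0.3 49.3 toolz ang-TH deg 89.77
```

>>> {"op": "play_rows", "data": {
  "motion": [
    [-1, [0, 0, -0.01], 0],
    [-1, [0, -0.002, -0.03], 0],
    [-1, [0, -0.06, -0.035], 0],
    [-1, [0, -0.12, -0.04], 0],
    [-1, [-0.05, -0.15, -0.05], -10],
    [-1, [-0.1, -0.16, -0.1], -20],
    [-1, [-0.15, -0.16, -0.1], -30],
    [-1, [-0.18, -0.16, -0.1], -40],
    [-1, [-0.2, -0.16, -0.1], -50],
    [-1, [-0.2, -0.16, -0.1], -60]
  ]
}}

```text
time_s: 6.5
ee_pos: [0.4006, -0.1366, 0.3007]
ee_rot: [[0.204, 0.008, -0.979], [0.979, -0.018, 0.204], [-0.016, -1.0, -0.011]]
ft_force: [0.4, 1.0, 0.3]
gripper_width: 0.002
```

```bash
python3 -c "
from h import *
st()
a=crop('top',285,120,133,120,6,'pics/t3.png'); crop('scene',235,165,133,125,6,'pics/s3.png')"
```

```text
t 6.50 q [-0.45 -0.21  1.46 -0.01  1.87 -1.82] p [ 0.4006 -0.1366  0.3007] F [0.4 1.  0.3] M [ 0.011 -0.155 -0.03 ] g 0.002
local mm -202.0 -46.4 toolz ang-TH deg 150.05
```

View pics/t3.png

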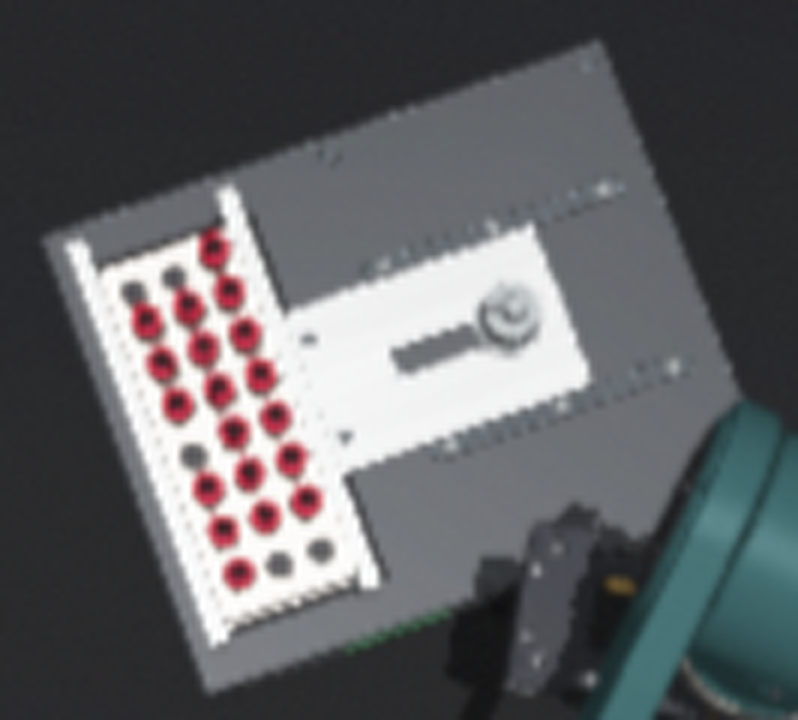

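The rack now stands flush against the fence, with the bar (t3 (230,190)-(370,580)) flush behind it. The nut is at t3 (511,312). I go to it with open jaws.

```bash
python3 -c "
from h import *
s=arm.state(); print((s['ee_rot'].T@(np.array([.5957,-.0807,.1375])-s['ee_pos'])).round(4))"
```

```text
[ 0.0977  0.1633 -0.1766]
```

>>> {"op": "play_rows", "data": {
  "motion": [
    [1, [0.03, 0, -0.05], -10],
    [1, [0.06, 0, -0.1], -20],
    [1, [0.09, 0, -0.15], -30],
    [1, [0.098, 0, -0.177], -40],
    [1, [0.098, 0.02, -0.177], -50],
    [1, [0.098, 0.06, -0.177], -52],
    [1, [0.098, 0.09, -0.177], -52],
    [1, [0.098, 0.1, -0.177], -52]
  ]
}}

```text
time_s: 7.6
ee_pos: [0.5946, -0.0787, 0.1975]
ee_rot: [[-0.64, 0.002, -0.768], [0.768, -0.016, -0.64], [-0.013, -1.0, 0.009]]
ft_force: [1.2, -1.2, 0.2]
gripper_width: 0.822
```

```bash
python3 -c "
from h import *
s=st(); print((s['ee_rot'].T@(np.array([.5957,-.0807,.1375])-s['ee_pos'])).round(4))
crop('scene',235,165,133,125,6,'pics/s4.png')"
```

```text
t 7.60 q [-0.22  0.2   1.26 -0.01  1.68 -2.48] p [ 0.5946 -0.0787  0.1975] F [ 1.2 -1.2  0.2] M [ 0.078 -0.088  0.036] g 0.822
local mm 0.5 -52.0 toolz ang-TH deg -158.35
[-0.0014  0.06   -0.0001]
```

View pics/s4.png

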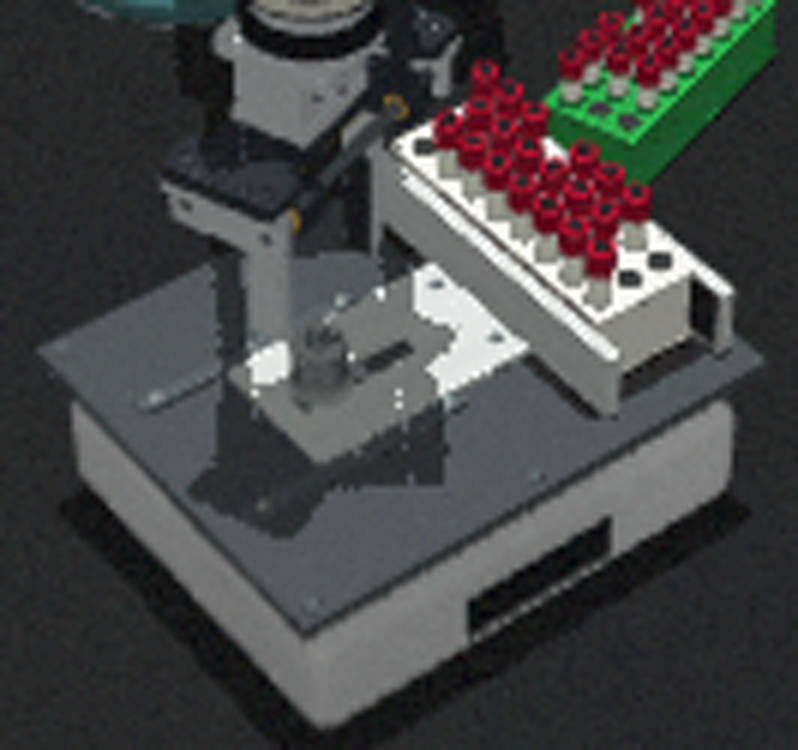

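>>> {"op": "play_rows", "data": {
  "motion": [
    [0.6, [-0.001, 0.03, 0], 0],
    [0.4, [-0.001, 0.05, 0], 0],
    [0.2, [-0.001, 0.06, 0], 0],
    [-1, [-0.001, 0.06, 0], 0],
    [-1, [-0.001, 0.06, 0], 0],
    [-1, [-0.001, 0.06, 0], 0],
    [-1, [-0.001, 0.06, 0], 0],
    [-1, [-0.001, 0.06, 0], 0]
  ],
  "grip_force": 40
}}

```text
time_s: 8.65
ee_pos: [0.5961, -0.0806, 0.1389]
ee_rot: [[-0.641, 0.004, -0.768], [0.768, -0.016, -0.64], [-0.015, -1.0, 0.007]]
ft_force: [-0.4, 0.0, 5.4]
gripper_width: 0.311
```

```bash
python3 -c "
from h import *
s=st(); print((s['ee_rot'].T@s['ft_force']).round(1))"
```

```text
t 8.65 q [-0.22  0.22  1.35 -0.01  1.56 -2.49] p [ 0.5961 -0.0806  0.1389] F [-0.4  0.   5.4] M [ 0.248  0.02  -0.003] g 0.311
local mm 1.3 -54.2 toolz ang-TH deg -158.33
[ 0.2 -5.4  0.3]
```

>>> {"op": "play_rows", "data": {
  "motion": [
    [-1, [0, 0.0001, 0], 10],
    [-1, [0, 0.0003, 0], 20],
    [-1, [0, 0.0004, 0], 30],
    [-1, [0, 0.0006, 0], 40],
    [-1, [0, 0.0007, 0], 50],
    [-1, [0, 0.0008, 0], 60],
    [-1, [0, 0.001, 0], 70],
    [-1, [0, 0.0011, 0], 80],
    [-1, [0, 0.0013, 0], 90],
    [-1, [0, 0.0014, 0], 100]
  ]
}}

```text
time_s: 9.9
ee_pos: [0.5961, -0.0802, 0.1376]
ee_rot: [[0.87, 0.004, -0.493], [0.493, -0.015, 0.87], [-0.004, -1.0, -0.015]]
ft_force: [0.5, 1.8, 2.4]
gripper_width: 0.311
```

```bash
python3 -c "
from h import *
s=st(); print((s['ee_rot'].T@s['ft_force']).round(1))"
```

```text
t 9.90 q [-0.22  0.22  1.36 -0.01  1.56 -0.73] p [ 0.5961 -0.0802  0.1376] F [0.5 1.8 2.4] M [0.308 0.113 0.019] g 0.311
local mm 1.4 -53.8 toolz ang-TH deg 101.36
[ 1.3 -2.4  1.3]
```

>>> {"op": "play_rows", "data": {
  "motion": [
    [-1, [0, 0.0001, 0], 10],
    [-1, [0, 0.0003, 0], 20],
    [-1, [0, 0.0004, 0], 30],
    [-1, [0, 0.0006, 0], 40],
    [-1, [0, 0.0007, 0], 50],
    [-1, [0, 0.0008, 0], 60],
    [-1, [0, 0.001, 0], 70],
    [-1, [0, 0.0011, 0], 80],
    [-1, [0, 0.0013, 0], 90],
    [-1, [0, 0.0014, 0], 100]
  ]
}}

```text
time_s: 11.15
ee_pos: [0.5965, -0.0801, 0.1362]
ee_rot: [[0.329, 0.005, 0.944], [-0.944, -0.014, 0.329], [0.015, -1.0, 0.0]]
ft_force: [1.2, -1.4, 1.5]
gripper_width: 0.312
```

```bash
python3 -c "
from h import *
s=st(); print((s['ee_rot'].T@s['ft_force']).round(1))"
```

```text
t 11.15 q [-0.22  0.22  1.36 -0.01  1.56  1.02] p [ 0.5965 -0.0801  0.1362] F [ 1.2 -1.4  1.5] M [ 0.619 -0.036  0.022] g 0.312
local mm 1.8 -53.8 toolz ang-TH deg 1.02
[ 1.8 -1.5  0.6]
```

>>> {"op": "play_rows", "data": {
  "motion": [
    [-1, [0, 0.0001, 0], 10],
    [-1, [0, 0.0003, 0], 20],
    [-1, [0, 0.0004, 0], 30],
    [-1, [0, 0.0006, 0], 40],
    [-1, [0, 0.0006, 0], 40]
  ]
}}

```text
time_s: 11.78
ee_pos: [0.5967, -0.0803, 0.1357]
ee_rot: [[-0.354, 0.006, 0.935], [-0.935, -0.014, -0.354], [0.011, -1.0, 0.011]]
ft_force: [-0.9, -2.3, 1.3]
gripper_width: 0.309
```

```bash
python3 -c "
from h import *
s=st(); print((s['ee_rot'].T@s['ft_force']).round(1))"
```

```text
t 11.78 q [-0.22  0.22  1.36 -0.01  1.55  1.71] p [ 0.5967 -0.0803  0.1357] F [-0.9 -2.3  1.3] M [ 0.522 -0.257 -0.121] g 0.309
local mm 1.9 -54.1 toolz ang-TH deg -38.9
[ 2.5 -1.3 -0. ]
```

>>> {"op": "play_rows", "data": {
  "motion": [
    [-1, [0, 0.0001, 0], 8],
    [-1, [0, 0.0003, 0], 16],
    [-1, [0, 0.0004, 0], 24],
    [-1, [0, 0.0005, 0], 32],
    [-1, [0, 0.0006, 0], 40]
  ]
}}

```text
time_s: 12.4
ee_pos: [0.5965, -0.0806, 0.1355]
ee_rot: [[-0.873, 0.006, 0.488], [-0.488, -0.015, -0.873], [0.002, -1.0, 0.016]]
ft_force: [-2.4, -0.9, 1.8]
gripper_width: 0.316
```

```bash
python3 -c "
from h import *
s=st(); print((s['ee_rot'].T@s['ft_force']).round(1))"
```

```text
t 12.40 q [-0.22  0.22  1.36 -0.01  1.55  2.41] p [ 0.5965 -0.0806  0.1355] F [-2.4 -0.9  1.8] M [ 0.314 -0.236  0.36 ] g 0.316
local mm 1.7 -54.3 toolz ang-TH deg -78.94
[ 2.6 -1.8 -0.3]
```

>>> {"op": "play_rows", "data": {
  "motion": [
    [-1, [0, 0, 0], 0],
    [-1, [0, 0, 0], 0]
  ]
}}

```text
time_s: 12.65
ee_pos: [0.5965, -0.0806, 0.1355]
ee_rot: [[-0.871, 0.006, 0.491], [-0.491, -0.015, -0.871], [0.002, -1.0, 0.016]]
ft_force: [-1.8, -1.4, 1.3]
gripper_width: 0.311
```

```bash
python3 -c "
from h import *
import time
for i in range(1): s=st()
a=crop('top',345,150,50,46,14,'pics/t5.png')"
```

```text
t 12.65 q [-0.22  0.22  1.36 -0.01  1.55  2.41] p [ 0.5965 -0.0806  0.1355] F [-1.8 -1.4  1.3] M [ 0.377 -0.36   0.017] g 0.311
local mm 1.7 -54.3 toolz ang-TH deg -78.77
```

>>> {"op": "play_rows", "data": {
  "motion": [
    [0.3, [0, 0, 0], 0],
    [0.3, [0, 0, 0], 0],
    [0.3, [0, 0, 0], -10],
    [0.3, [0, 0, 0], -20],
    [0.3, [0, 0, 0], -30],
    [0.3, [0, 0, 0], -40],
    [0.3, [0, 0, 0], -50],
    [0.3, [0, 0, 0], -60],
    [0.3, [0, 0, 0], -70],
    [0.3, [0, 0, 0], -80]
  ]
}}

```text
time_s: 13.95
ee_pos: [0.5964, -0.0805, 0.1351]
ee_rot: [[0.338, 0.005, 0.941], [-0.941, -0.015, 0.338], [0.016, -1.0, -0.0]]
ft_force: [-0.7, 0.6, 0.7]
gripper_width: 0.65
```

>>> {"op": "play_rows", "data": {
  "motion": [
    [0.3, [0, 0, 0], -10],
    [0.3, [0, 0, 0], -20],
    [0.3, [0, 0, 0], -30],
    [0.3, [0, 0, 0], -40],
    [0.3, [0, 0, 0], -50],
    [0.3, [0, 0, 0], -60],
    [0.3, [0, 0, 0], -70],
    [0.3, [0, 0, 0], -80],
    [0.3, [0, 0, 0], -90],
    [0.3, [0, 0, 0], -100]
  ]
}}

```text
time_s: 15.2
ee_pos: [0.5962, -0.0804, 0.1348]
ee_rot: [[0.865, 0.005, -0.502], [0.502, -0.015, 0.865], [-0.003, -1.0, -0.015]]
ft_force: [0.3, -0.5, -0.2]
gripper_width: 0.651
```

>>> {"op": "play_rows", "data": {
  "motion": [
    [0.3, [0, 0, 0], -10],
    [0.3, [0, 0, 0], -20],
    [0.3, [0, 0, 0], -20],
    [-1, [0, 0, 0], -20],
    [-1, [0, 0, 0], -20],
    [-1, [0, 0, 0], -20],
    [-1, [0, 0, 0], -20],
    [-1, [0, 0, 0], -20]
  ],
  "grip_force": 45
}}

```text
time_s: 16.2
ee_pos: [0.5963, -0.0804, 0.1347]
ee_rot: [[0.642, 0.005, -0.767], [0.767, -0.015, 0.642], [-0.008, -1.0, -0.013]]
ft_force: [-0.5, -0.2, 0.5]
gripper_width: 0.312
```

```bash
python3 -c "
from h import *
s=st(); print((s['ee_rot'].T@s['ft_force']).round(1))"
```

```text
t 16.20 q [-0.22  0.22  1.36 -0.01  1.55 -1.09] p [ 0.5963 -0.0804  0.1347] F [-0.5 -0.2  0.5] M [ 0.109 -0.182 -0.03 ] g 0.312
local mm 1.5 -54.0 toolz ang-TH deg 121.93
[-0.4 -0.5  0.3]
```

>>> {"op": "play_rows", "data": {
  "motion": [
    [-1, [0, 0.0001, 0], 8],
    [-1, [0, 0.0002, 0], 16],
    [-1, [0, 0.0003, 0], 20],
    [-1, [0, 0.0003, 0], 20]
  ]
}}

```text
time_s: 16.7
ee_pos: [0.5963, -0.0804, 0.1347]
ee_rot: [[0.864, 0.005, -0.503], [0.503, -0.015, 0.864], [-0.003, -1.0, -0.015]]
ft_force: [-0.1, 0.2, 2.2]
gripper_width: 0.31
```

```bash
python3 -c "
from h import *
s=st()"
```

```text
t 16.70 q [-0.22  0.22  1.36 -0.01  1.55 -0.75] p [ 0.5963 -0.0804  0.1347] F [-0.1  0.2  2.2] M [-0.031  0.103  0.426] g 0.31
local mm 1.5 -54.0 toolz ang-TH deg 102.03
```

>>> {"op": "play_rows", "data": {
  "motion": [
    [-1, [0, 0.0001, 0], 8],
    [-1, [0, 0.0002, 0], 16],
    [-1, [0, 0.0003, 0], 20],
    [-1, [0, 0.0003, 0], 20]
  ]
}}

```text
time_s: 17.2
ee_pos: [0.5963, -0.0803, 0.1347]
ee_rot: [[0.984, 0.005, -0.179], [0.179, -0.015, 0.984], [0.002, -1.0, -0.016]]
ft_force: [1.1, -0.5, 1.6]
gripper_width: 0.313
```

```bash
python3 -c "
from h import *
s=st()"
```

```text
t 17.20 q [-0.22  0.22  1.36 -0.01  1.55 -0.4 ] p [ 0.5963 -0.0803  0.1347] F [ 1.1 -0.5  1.6] M [-0.11   0.326  0.612] g 0.313
local mm 1.5 -54.0 toolz ang-TH deg 82.17
```

>>> {"op": "play_rows", "data": {
  "motion": [
    [-1, [0, 0, 0], 0],
    [-1, [0, 0, 0], 0]
  ]
}}

```text
time_s: 17.45
ee_pos: [0.5963, -0.0804, 0.1347]
ee_rot: [[0.984, 0.005, -0.18], [0.18, -0.015, 0.983], [0.002, -1.0, -0.016]]
ft_force: [-0.3, -1.1, 1.3]
gripper_width: 0.312
```

```bash
python3 -c "
from h import *
for i in range(6): cams.camera('top'); print(arm.state()['moment'].round(3),arm.state()['ee_pos'].round(4),arm.state()['joint_efforts'].round(2))"
```

```text
[-0.068  0.212  0.65 ] [ 0.5963 -0.0804  0.1347] [ -0.6  -38.82 -29.29   0.17  -0.2    0.65]
[-0.095  0.279  0.697] [ 0.5963 -0.0804  0.1347] [ -0.6  -38.82 -29.29   0.17  -0.2    0.66]
[-0.054  0.217  0.606] [ 0.5963 -0.0803  0.1347] [ -0.61 -38.82 -29.29   0.17  -0.2    0.66]
[-0.103  0.301  0.663] [ 0.5963 -0.0804  0.1347] [ -0.62 -38.82 -29.29   0.17  -0.2    0.67]
[-0.112  0.257  0.69 ] [ 0.5963 -0.0803  0.1347] [ -0.62 -38.82 -29.29   0.17  -0.2    0.67]
[-0.074  0.225  0.627] [ 0.5963 -0.0804  0.1347] [ -0.62 -38.82 -29.29   0.17  -0.2    0.67]
```

>>> {"op": "play_rows", "data": {
  "motion": [
    [0.3, [0, 0, 0], 0],
    [0.3, [0, 0, 0], 0],
    [0.3, [0, -0.02, 0], 0],
    [0.3, [0, -0.07, 0], 0],
    [0.3, [0, -0.12, 0], 0],
    [0.3, [-0.06, -0.16, 0], 0],
    [0.3, [-0.12, -0.16, 0], 0],
    [0.3, [-0.18, -0.16, 0], 0],
    [0.3, [-0.23, -0.16, 0], 0],
    [0.3, [-0.23, -0.16, 0], 0]
  ]
}}

```text
time_s: 19.0
ee_pos: [0.3672, -0.1195, 0.2954]
ee_rot: [[0.984, 0.008, -0.176], [0.176, -0.017, 0.984], [0.005, -1.0, -0.018]]
ft_force: [0.4, -0.2, 0.1]
gripper_width: 0.651
```

```bash
python3 -c "
from h import *
st()
a=crop('top',285,120,133,120,6,'pics/t6.png'); b=crop('scene',235,165,133,125,6,'pics/s6.png')
cv2.imwrite('pics/top6.png',a)
d=cv2.absdiff(a,cv2.imread('pics/top0.png')).max(2)
for n,x,y in(('tip',228,170),('jar',212,246),('spare',474,188)): print(n,d[y-35:y+35,x-35:x+35].max())
f=cv2.imread('pics/t3.png'); g=cv2.imread('pics/t6.png')
print('bar/rack region diff t3-t6',cv2.absdiff(f,g)[150:650,60:430].max(2).mean())"
```

```text
t 19.00 q [-0.45 -0.29  1.54 -0.01  1.88 -0.63] p [ 0.3672 -0.1195  0.2954] F [ 0.4 -0.2  0.1] M [-0.132 -0.135  0.019] g 0.651
local mm -228.3 -19.8 toolz ang-TH deg 81.98
tip 4
jar 4
spare 5
bar/rack region diff t3-t6 0.7767513513513513
```

View pics/t6.png

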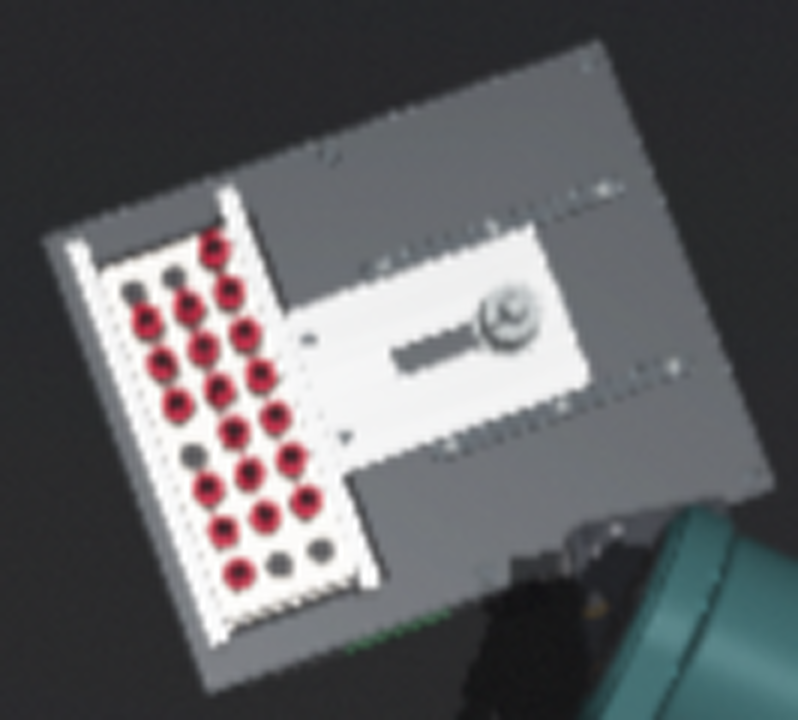

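View pics/s6.png

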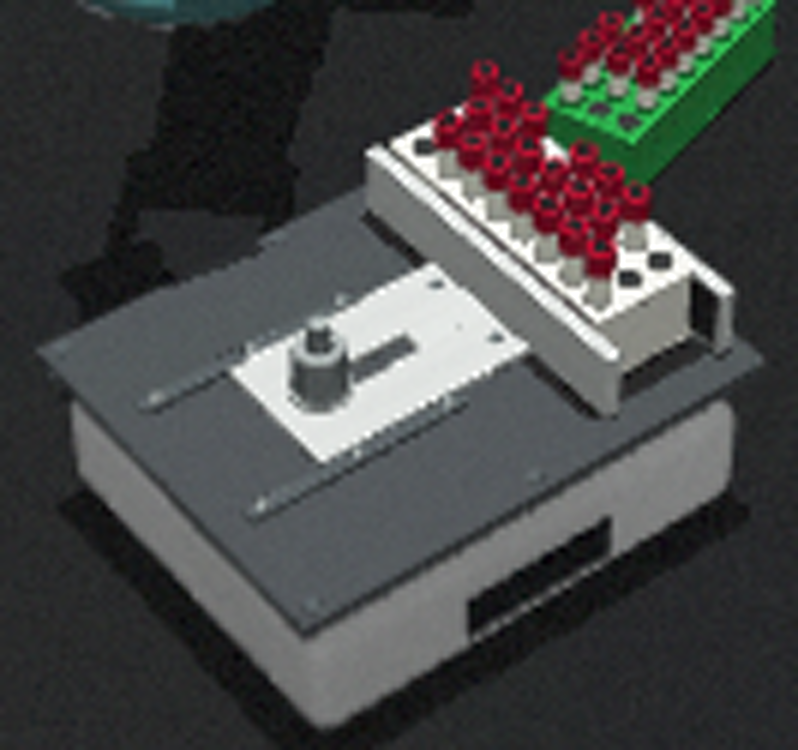

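The nut now sits down on the foot with more stud showing (s6 (320,340)). The rack is still flush between fence and bar, and the bystanders haven't moved.

```bash
python3 -c "
from plant import arm
print(arm.hand_in())"
```

```text
the job is handed in; nothing more can be done
None
```

The rack is clamped, the nut is finger-tight and the job is handed in at about 19 s of the 72 s allowed.

- **Bar and rack:** I pushed the bar up with closed fingers until it stopped firmly at about 17 N. The top view shows the rack flush and square against the fence, with the bar flush behind it. Neither shifted while the nut was turned.
- **Nut:** I turned it about 320° clockwise in two grips. At the end it held a steady 0.61–0.70 N m (joint 6 effort agrees, about 0.67), within the 0.3–0.8 range. By the given stiffness that puts it at roughly 10.0 rad. The pictures show it down on the bar's foot, with more of the stud sticking out.
- **Surroundings:** the tip box, jar and spare rack show no change between the first and last top views, and the arm is clear of everything.

**Checks that disagreed:**
- Moment readings at the end of the first grip scattered between -0.12 and 0.36 N m. I judged tightness only from the settled readings of the second grip.
- The last 20° of turning raised the torque by about 0.22 N m, against about 0.35 expected. The fingers may have slipped or flexed slightly.

I did not read the nut's angle directly from its black line.

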